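# Snap the light cover onto the strip reader

### The arm

A 7-joint arm with a two-finger parallel gripper is mounted at the origin on a cart in front of the work surface, level with it; the furniture and walls round the work are solid. World frame = base frame: x ahead of the robot, y to its left, z up, the work surface at z = 0. Lengths are in mm, angles in rad, forces in N, time in s.
With the tool pointing down it reaches from about 400 to 900 mm from the base axis. Payload 5.5 kg.
Tool frame: the origin (TCP) lies between the finger pads, 19 mm behind the fingertips; this is the grasp point; z points along the fingers, y is the line along which they close (so a half turn about z gives the same grasp; the last joint's range is limited). The gripper opens to 85 mm and grips with 20 to 120 N. Pads are 22 mm wide; open, the fingers measure 114 mm over their backs; the gripper's body (76 mm by 85 mm) begins 54 mm behind the grasp point. The pads swing forward as they close: fully open they stand 13 mm farther back than shut.
Start: joints at [1.543, 0.501, -0.427, 1.55, 0.221, 1.138, -0.21], TCP at [186.4, -622.699, 250.01] pointing down, gripper open.
Joint ranges: [-2.88, 2.88], [-0.31, 2.03], [-1.54, 1.56], [0.2, 2.42], [-1.41, 4.55], [0.19, 2.02], [-2.57, 2.57]. Speed limits (rad/s): [2.57, 2.57, 3.14, 3.14, 3.14, 3.14, 3.14].

### API

Orientations are given as a unit quaternion [w, x, y, z].
In Python, from cell import get_obs, capture, close_job, find_in, landmark_of gives the robot as it stands. The module is installed in compiled form; this text tells all that it offers.
- The arm moves only by the shell command python3 -m crank 'ROWS' [FORCE]. ROWS is JSON, a list of rows, each a list of 5 numbers: the shift along the world's x, y, z in cm, then the turn about the world's z in degrees, then the opening, from 0 (shut) to 1 (fully open). In form: [[x, y, z, twist, gripper], ...]. A call has 1 to 20 rows; each row shifts and turns the commanded pose from where the row before left it; what a row does not reach is not made up. A row lasts 1/8 s, in which the tool goes at most 62.5 mm and 10.7 degrees, less where a joint would pass 70% of its speed; a pose out of reach is approached as far as the arm can. A call with a gripper value outside its range is refused whole. The fingers move at their own pace and stop on an object; FORCE is the grip in N (left out, the last holds). Time passes only in rows, so rows that do not move let the fingers close. It gives the time, the measured TCP pose, the force, the opening and the grip force at its end, in the units of the state.
- get_obs(): the state, without advancing time (a new reading comes with each control period).
- capture(name): name is "scene" or "top"; returns a dict with "img" (384x512x3 uint8, red, green, blue), "range_z" (384x512 float32, mm along the optical axis (not along the pixel's ray), 0 where there is no reading), "mtx" (3x3 intrinsics, pixels), "view" (4x4, takes a point from world to camera coordinates). Camera axes: x right, y down, z forward; pixel columns grow to the right and rows downward; lengths in mm; the calibration is good to about 2 mm. A picture is of the moment at which its call begins.
- close_job(): hands the job in; it is judged then, once.
Trained networks look in a picture, given as the dict that the camera call returned (one of the last four; its "shot" number tells which), for a name from the list of things; names that differ only in an ending like _2 or _b are one class to them, and where a whole thing is asked for, a point or a joint stands for the part that bears it (a point fixed in the world has none). Each returns a list of dicts, best first, with "conf" (0 to 1); they miss things now and then, are a little off and sometimes report something else, mostly with a low value. They report only what shows in the picture. A call takes as long as a camera call. They do not tell look-alikes from the thing itself.
- find_in(picture, target): "pixel" ([column, row] in pixels, amid what is visible of it).
- landmark_of(picture, target): "pixel" ([column, row] in pixels: a listed point, or the origin of a listed thing).
The state is a dict: "time": time; "qpos": joint angles; "joint_velocities": joint speeds; "effort": joint torques, N m; "tcp_pos": TCP position; "tool_rot": TCP orientation; "contact_force": force on the tool from outside, world axes, zero at the start; "moment": the same for the moment, N m; "opening": opening from 0.0 (shut) to 1.0 (fully open); "finger_force": force on a finger pad.
Only numpy, scipy, OpenCV 4.12 (cv2) and the standard library are available. Lean on these libraries where they do the work, as an engineer would, in place of code of your own. Each camera call takes 0.05 s, during which the arm holds its last target. There are 200 camera calls.

### The job

Close the small test-strip reader: take the loose light cover by its grip rib, set it on the reader's rails at the open end, and slide it steadily along under the hood, lightly pressed on the rails all the way, until it meets the stop. Then press it down until both side catches snap over its edges and it is fully home, and keep pressing: finish while still holding the cover down firmly by its rib, without letting go. Leave the slide box, the timer and the small brown bottle by the yellow rack where they are.

Things in the scene. Friction and masses are not known exactly. Their poses are not given: they have to be found in the camera images.
- reader: white strip reader, 170 (x) x 96 (y) x 64 mm high, fixed. Origin: centre of its underside, z up, +x from the open end (robot side) to the hooded end. Flat deck at z = 14 mm. In this frame the cover's origin is at about x = -25, y = 0, z = 28 when set on the rails, x = 30, z = 28 at the stop, x = 30, z = 14 when home
- reader_rails (a point): centre of the rails' open end, level with their tops (reader x = -85, y = 0, z = 28 mm). Inner rails y = +-18 to 24 mm, from x = -85 to +53; outer rails y = +-28 to 34, from x = -85 to -16; beyond there is only the deck. Guide walls beside them, inner faces y = +-39.5, x = -85 to -2, 44 mm high, with lips flaring outward up to z = 52
- reader_stop (a point): centre of the stop, the hood's back wall, at reader x = 75, y = 0, z = 28 mm; its face looks to -x. Hood roof: underside z = 56, top 64 mm, from x = 40 to 83; inner sides y = +-42. At the stop the cover's lugs have passed the rail ends by 5 mm, so it can then go straight down 14 mm to the deck
- cover: loose grey cover, 0.12 kg: plate 90 (x) x 76 (y) x 4 mm, top 18 mm over the origin, on four lugs 14 mm tall (x = 28 to 40, y = +-17 to 25; x = -41 to -29, y = +-27 to 35). Origin: centre, at the lugs' feet, z up. +x is its leading end (narrower, corners cut, away from the rib), which goes under the hood first, x along the reader's x. Starts on its lugs on the worktop
- cover_grip (a point): grip point on the cover's rib: cover x = -22, y = 0, z = 42 mm. The rib is 36 (x) x 14 (y) mm, from z = 18 to 52 mm; the fingers close along the cover's y on 14 mm. With the TCP here the fingertips just clear the plate
- catch_l (a joint): sprung catch on the reader's +y side, 16 mm wide, at reader x = 2 to 18, sloped nose z = 33 to 40 mm, just under the riding plate. Radians: 0 at rest (nose 3 mm over a home cover's edge), grows outward, about 0.13 as the plate edge passes. Passing both catches takes about 8 to 16 N in all; then the force drops, they pull it in and the lugs meet the deck
- catch_r (a joint): the same catch on the reader's -y side
- slide_box: bystander: small flat carton of microscope slides 52 x 78 x 26 mm, origin under its centre
- timer: bystander: small white bench timer 34 x 68 x 62 mm, origin under its centre
- brown_bottle: bystander: small brown bottle with black screw cap, 30 mm across, 63 mm tall, origin under its centre
Things that resemble listed ones, but are neither listed nor needed, are in the scene too. Of the things like the cover, leave any that is purple; of the rest the larger one is meant. Of the things shaped like the reader, the white one is meant.

How it is judged:
By the outcome, as a careful person would: the job done as asked, in the order asked, and still so for the second after the job is handed in, while the arm keeps its last pose, push and grip.
It also fails if it takes over 56 s, if anything falls off the work surface, if the arm or the gripper's body presses on something with over 40 N, if the wrist force passes 120 N, or if a joint passes its speed limit or range.

## Working session

There is one attempt and no reset: what is moved stays moved. The work goes in short steps, Python scripts to look and compute and a shell command to move; the robot and the scene stay as the last step left them, time stands still between calls to the robot, and variables do not carry over. Pictures are saved under pics/ and viewed, at most 10 in all, crops included, and the job is handed in when it is done.

```bash
mkdir -p pics
cat > h.py <<'E'
import numpy as np, cv2
from cell import get_obs, capture, close_job, find_in, landmark_of
def world(c,px,z=None):
    K=c["mtx"];V=c["view"];R=V[:3,:3];t=V[:3,3]
    ray=np.linalg.inv(K)@[px[0],px[1],1.]
    if z is None:
        u,v=int(round(px[0])),int(round(px[1]))
        d=np.median(c["range_z"][max(v-1,0):v+2,max(u-1,0):u+2]); return R.T@(ray*d-t)
    o=-R.T@t; d=R.T@ray; return o+d*(z-o[2])/d[2]
def cloud(c):
    K=c["mtx"];V=c["view"];h,w=c["range_z"].shape
    u,v=np.meshgrid(np.arange(w),np.arange(h));d=c["range_z"]
    P=np.stack([(u-K[0,2])/K[0,0]*d,(v-K[1,2])/K[1,1]*d,d],-1)
    return (P-V[:3,3])@V[:3,:3]
E
python3 - <<'E'
from h import *
ims=[]
for n in("scene","top"):
    c=capture(n); cv2.imwrite(f"pics/{n}0.png",c["img"][:,:,::-1]); ims.append(c)
    print(n,c["view"].round(3).tolist(),c["mtx"].tolist())
    for t in ["reader_rails","reader_stop","cover_grip","cover","reader","slide_box","timer","brown_bottle","catch_l"]:
        for f in (landmark_of,) :
            for r in f(c,t)[:4]: print(t,np.round(r["pixel"],1),round(r["conf"],2),world(c,r["pixel"]).round(0))
o=get_obs();print(o["tcp_pos"],o["tool_rot"],o["opening"],o["contact_force"])
E
```

```text
scene [[-0.898, -0.439, 0.022, 457.584], [-0.222, 0.412, -0.884, 209.937], [0.379, -0.799, -0.467, 633.707], [0.0, 0.0, 0.0, 1.0]] [[350.1303139515321, 0.0, 253.648644670587], [0.0, 350.1303139515321, 191.26338113254124], [0.0, 0.0, 1.0]]
reader_rails [351.8 230.2] 0.96 [301. -97.  13.]
reader_rails [252.3 246.2] 0.67 [481.  66.  13.]
reader_stop [199.5 224.1] 0.74 [627.  50.  16.]
reader_stop [294.2 205.8] 0.59 [436. -63.  60.]
cover_grip [292.1 179. ] 0.79 [ 506. -241.   38.]
cover_grip [361.8 177.9] 0.76 [ 327. -324.   47.]
cover_grip [315.9 169. ] 0.7 [ 466. -342.   38.]
cover [309.  180.2] 0.92 [ 481. -332.    0.]
cover [357.3 190.9] 0.69 [ 329. -296.   18.]
cover [291.9 192.4] 0.61 [ 493. -210.   12.]
reader [218.3 242.6] 0.89 [536. 114.  35.]
reader [319.9 228.7] 0.77 [366. -51.  25.]
slide_box [239.  176.8] 0.97 [ 667. -221.   16.]
timer [181.8 201.1] 0.61 [744. -39.   2.]
brown_bottle [229.6 320.8] 0.48 [404. 300.  58.]Traceback (most recent call last):
  File "<stdin>", line 8, in <module>
ValueError: it knows: brown_bottle, cover, cover_grip, reader, reader_rails, reader_stop, slide_box, timer
```

View pics/scene0.png

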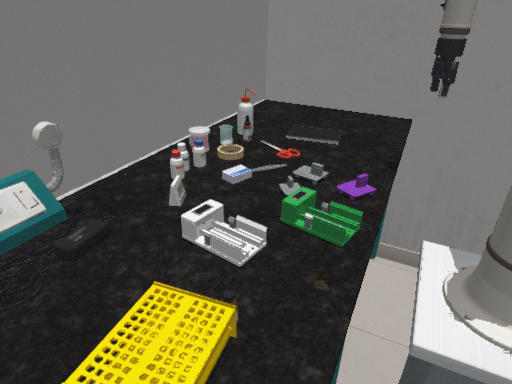

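The scene view shows the white reader at (222,235), a green look-alike at (320,218), grey covers at (310,173) and (290,188), and a purple one at (357,187). The yellow rack is at (160,335).

Run:
```python
from h import *
c=capture("top"); cv2.imwrite("pics/top0.png",c["img"][:,:,::-1])
print(c["view"].round(3).tolist(),c["mtx"].tolist())
for t in ["reader_rails","reader_stop","cover_grip","cover","reader","slide_box","timer","brown_bottle"]:
    for r in landmark_of(c,t)[:4]: print(t,np.round(r["pixel"],1),round(r["conf"],2),world(c,r["pixel"]).round(0))
o=get_obs();print(o["tcp_pos"],o["tool_rot"],o["opening"],o["contact_force"],o["time"])
```

```text
[[-0.023, -1.0, -0.02, -43.145], [-0.997, 0.025, -0.076, 559.258], [0.076, 0.018, -0.997, 1142.434], [0.0, 0.0, 0.0, 1.0]] [[376.58157217546, 0.0, 253.4464034234771], [0.0, 376.58157217546, 192.84393541636365], [0.0, 0.0, 1.0]]
reader_rails [208.8 220.2] 0.89 [477.  84.  14.]
reader_rails [265.3 274.7] 0.73 [307. -87.  16.]
reader_stop [217.2 173.3] 0.73 [616.  49.  66.]
reader_stop [273.7 222.9] 0.65 [ 464. -115.   63.]
cover_grip [355.1 219.7] 0.86 [ 468. -358.   51.]
cover_grip [317.3 207.3] 0.81 [ 509. -252.   15.]
cover_grip [352.3 259.9] 0.8 [ 347. -352.   18.]
cover [350.3 212.7] 0.94 [ 490. -352.   21.]
cover [341.8 261.4] 0.93 [ 343. -320.   17.]
cover [313.8 207.8] 0.61 [ 507. -240.   27.]
reader [215.6 196. ] 0.81 [551.  61.  18.]
reader [269.9 251.8] 0.76 [ 376. -103.   16.]
slide_box [311.7 154.2] 0.94 [ 673. -239.   28.]
timer [246.4 127. ] 0.58 [758. -40.  49.]
brown_bottle [153.7 234.3] 0.63 [438. 246.  48.]
[ 186.41109054 -622.69865507  250.01057291] [6.40111330e-06 9.89441712e-01 1.44931353e-01 2.28679754e-05] 0.9988936772412422 [ 0.53258751 -0.23363848  0.29731459] 0.9
```

View pics/top0.png

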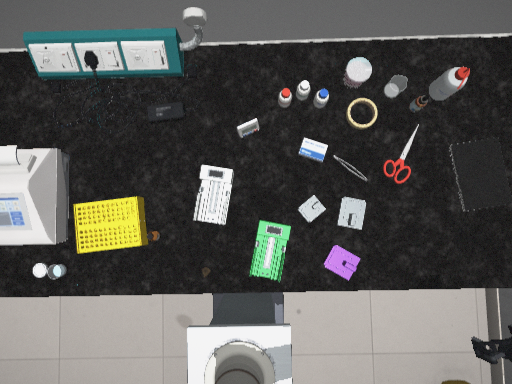

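Top view: white reader at (213,195), green at (270,250). Cover candidates: grey at (352,213), grey at (313,208), purple at (342,262). Purple is excluded, and the grey one at (352,213) looks larger. I'll confirm with a crop and measurements.

```bash
cat >> h.py <<'E'
def fitmask(c,m,lo,hi,P=None):
    P=cloud(c) if P is None else P
    m=m&(P[...,2]>lo)&(P[...,2]<hi)&(c["range_z"]>0)
    return P[m]
E
python3 - <<'E'
from h import *
c=capture("top");P=cloud(c);np.save("P.npy",P)
im=c["img"]
def rect(name,box,lo,hi):
    u0,u1,v0,v1=box
    m=np.zeros(im.shape[:2],bool);m[v0:v1,u0:u1]=1
    Q=fitmask(c,m,lo,hi,P)
    (cx,cy),(w,h),a=cv2.minAreaRect(Q[:,:2].astype(np.float32))
    print(name,len(Q),"z",np.percentile(Q[:,2],[5,50,95]).round(1),"c",round(cx,1),round(cy,1),"size",round(w,1),round(h,1),"ang",round(a,1),"mean",Q.mean(0).round(1))
rect("big plate",(335,372,195,232),8,28);rect("big rib",(335,372,195,232),32,70)
rect("small plate",(296,329,193,226),8,24);rect("small rib",(296,329,193,226),28,70)
rect("reader all",(190,238,160,228),8,90);rect("reader roof",(190,238,160,228),58,80);rect("reader walls",(190,238,160,228),40,56)
rect("worktop",(225,245,140,160),-20,20)
a=cv2.resize(im[185:235,290:375],None,fx=7,fy=7,interpolation=cv2.INTER_CUBIC)
b=cv2.resize(im[155:235,185:245],None,fx=7,fy=7,interpolation=cv2.INTER_CUBIC)
H=max(len(a),len(b));f=np.zeros((H,a.shape[1]+b.shape[1],3),np.uint8);f[:len(a),:a.shape[1]]=a;f[:len(b),a.shape[1]:]=b
f=cv2.resize(f,None,fx=.78,fy=.78);print(f.shape)
cv2.imwrite("pics/crop1.png",f[:,:,::-1])
E
```

```text
big plate 644 z [14.9 18.6 22.6] c 491.7 -356.1 size 76.4 89.5 ang 77.3 mean [ 493.6 -355.8   18.7]
big rib 77 z [36.  52.1 55. ] c 470.1 -351.2 size 14.8 35.7 ang 79.3 mean [ 470.4 -349.7   49.6]
small plate 375 z [10.6 14.5 18.2] c 506.9 -233.7 size 57.7 68.4 ang 37.9 mean [ 505.7 -232.1   14.5]
small rib 35 z [36.2 39.6 44.1] c 517.4 -246.2 size 10.5 25.8 ang 41.8 mean [ 516.9 -245.7   39.8]
reader all 1805 z [12.1 26.  66.8] c 556.2 69.9 size 104.9 167.8 ang 79.5 mean [556.6  65.3  33.5]
reader roof 459 z [60.9 64.7 68.3] c 582.4 60.5 size 95.4 113.1 ang 79.6 mean [616.2  54.2  64.7]
reader walls 157 z [41.4 48.4 54.1] c 548.0 66.5 size 93.4 153.8 ang 78.6 mean [525.1  75.5  48.2]
worktop 399 z [-3.   0.7  4.5] c 699.1 0.8 size 61.1 63.8 ang 89.0 mean [698.9   0.7   0.7]
(437, 792, 3)
```

View pics/crop1.png

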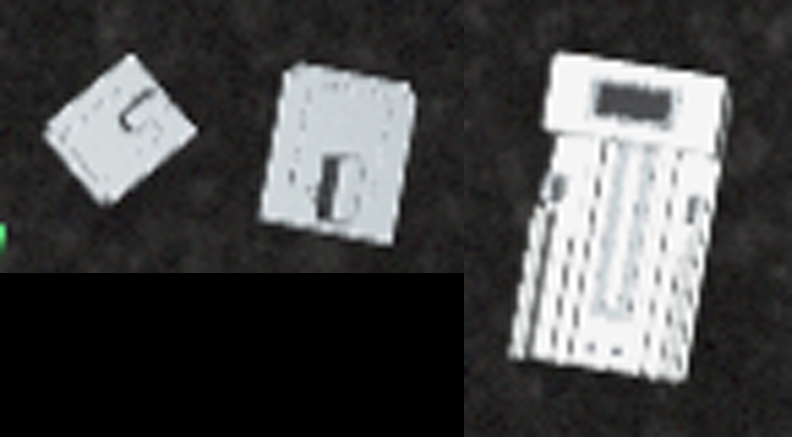

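The crop confirms it. The larger grey cover is at original pixel (352,213), measures 76x90 mm, and its rib points to the robot side at (470,-351). Yaw is about -12.5°. The smaller grey one measures 58x68 mm and is not meant. The white reader's yaw is about -10.5°, with its hood away from the robot. I'll move above the rib.

```bash
python3 -m crank '[[3.5,3.4,0,-3.6,0.6],[3.5,3.4,0,-3.6,0.6],[3.5,3.4,0,-3.6,0.6],[3.5,3.4,0,-3.6,0.6],[3.6,3.4,-2,-3.6,0.6],[3.6,3.4,-2,-3.6,0.6],[3.6,3.4,-3,-3.6,0.6],[3.6,3.35,-3,-3.6,0.6],[0,0,0,0,0.6]]' 100
python3 - <<'E'
from h import *
o=get_obs();q=o["tool_rot"];print(o["tcp_pos"].round(1) if hasattr(o["tcp_pos"],'round') else o["tcp_pos"],q,o["opening"],o["time"],"toolx yaw",np.degrees(2*np.arctan2(q[2],q[1])))
D=[]
for i in range(10):
    c=capture("top");D.append(np.where(c["range_z"]>0,c["range_z"],np.nan))
c["range_z"]=np.nan_to_num(np.nanmean(D,0));P=cloud(c);np.save("P.npy",P)
m=np.zeros((384,512),bool);m[160:228,190:238]=1
Q=P[m];Q=Q[Q[:,2]>8]
cen=np.array([556.2,69.9])
from scipy.optimize import minimize
# yaw & y-centre by profile in reader frame
for a in np.arange(-13,-8,.5):
    t=np.radians(a);R=np.array([[np.cos(t),np.sin(t)],[-np.sin(t),np.cos(t)]])
    L=(Q[:,:2]-cen)@R.T
    roof=(Q[:,2]>61)&(Q[:,2]<68)&(L[:,0]>36)
    r=L[roof];f=np.sort(L[(L[:,0]<-60)][:,0])
    print(a,"roof n",len(r),"x",np.percentile(r[:,0],[1,50,99]).round(1),"y",np.percentile(r[:,1],[2,50,98]).round(1),
      "all x",np.percentile(L[:,0],[.5,1,99,99.5]).round(1), "corr",round(np.corrcoef(r.T)[0,1],3))
E
```

```text
time: 2.08
tcp_pos: [473.1, -344.9, 147.8]
tool_rot: [-0.002, 0.995, -0.102, -0.001]
contact_force: [-0.7, -0.2, 0.2]
opening: 0.597
finger_force: 0.0
[ 473.1 -344.9  147.8] [-2.46906321e-03  9.94830485e-01 -1.01516271e-01 -8.10385092e-04] 0.5971745258764168 2.075 toolx yaw -11.653021041966573
-13.0 roof n 455 x [40.8 62.1 83.8] y [-47.4  -1.8  44.1] all x [-83.3 -82.   82.1  83.1] corr -0.07
-12.5 roof n 455 x [40.9 62.1 83.5] y [-47.9  -2.5  43.5] all x [-83.2 -82.1  82.1  82.9] corr -0.055
-12.0 roof n 455 x [41.  61.9 83.4] y [-48.4  -3.1  42.9] all x [-83.2 -82.   82.1  82.9] corr -0.039
-11.5 roof n 455 x [41.2 61.9 83.2] y [-49.2  -3.6  42.3] all x [-83.  -82.1  82.   83. ] corr -0.024
-11.0 roof n 455 x [41.3 61.9 83.3] y [-49.7  -4.   41.7] all x [-83.1 -82.3  82.1  82.7] corr -0.008
-10.5 roof n 455 x [41.3 61.9 83.2] y [-50.2  -4.6  41.2] all x [-83.  -82.2  81.9  82.7] corr 0.007
-10.0 roof n 455 x [41.2 62.  83.4] y [-50.7  -5.2  40.6] all x [-83.2 -82.2  81.8  82.7] corr 0.023
-9.5 roof n 455 x [41.1 61.9 83.3] y [-51.3  -5.7  40.1] all x [-82.9 -82.2  81.7  82.7] corr 0.038
-9.0 roof n 455 x [40.9 61.8 83.3] y [-51.8  -6.1  39.7] all x [-83.  -82.2  81.7  82.6] corr 0.054
-8.5 roof n 455 x [40.6 61.6 83.3] y [-52.2  -6.5  39.1] all x [-83.  -82.2  81.8  82.5] corr 0.069
```

```bash
python3 -m crank '[[-0.3,-0.6,-3,-0.7,0.6],[0,0,-3.8,0,0.6],[0,0,0,0,0.6],[0,0,0,0,0.6]]'
python3 - <<'E'
from h import *
for n in("scene","top"):
    c=capture(n)
    for r in landmark_of(c,"cover_grip")[:4]: print(n,np.round(r["pixel"],1),round(r["conf"],2),world(c,r["pixel"],42).round(1))
    for r in landmark_of(c,"cover")[:4]: print(n,"cover",np.round(r["pixel"],1),round(r["conf"],2),world(c,r["pixel"],0).round(1))
    if n=="scene":
        a=c["img"][120:220,250:370];cv2.imwrite("pics/s2.png",cv2.resize(a,None,fx=6,fy=6,interpolation=2)[:,:,::-1])
o=get_obs();print(o["tcp_pos"],o["contact_force"],o["time"])
E
```

```text
time: 3.08
tcp_pos: [468.1, -357.5, 83.1]
tool_rot: [0.0, 0.994, -0.112, 0.001]
contact_force: [0.8, -0.3, 0.3]
opening: 0.599
finger_force: 0.0
scene [318.9 167. ] 0.92 [ 460.  -351.2   42. ]
scene [289.8 180.9] 0.76 [ 504.2 -217.9   42. ]
scene [362.4 180.4] 0.68 [ 323.5 -319.8   42. ]
scene [228.8 320. ] 0.24 [413.1 286.8  42. ]
scene cover [310.1 182.2] 0.77 [ 474.1 -321.1    0. ]
scene cover [355.1 191.9] 0.77 [ 338.1 -322.8    0. ]
scene cover [289.2 191.5] 0.75 [ 508.8 -233.5    0. ]
top [319.4 204.7] 0.85 [ 515.7 -254.9   42. ]
top [351.  260.8] 0.58 [ 346.5 -342.5   42. ]
top [354.6 218.9] 0.56 [ 470.5 -358.6   42. ]
top cover [341.9 262.1] 0.98 [ 338.5 -324.2    0. ]
top cover [346.6 213. ] 0.81 [ 489.5 -345.     0. ]
top cover [212.6 197.6] 0.65 [547.8  72.7   0. ]
top cover [312.5 207.3] 0.56 [ 509.8 -239.7    0. ]
[ 467.96613173 -357.59159153   83.10440412] [ 0.31432247  0.49394168 -0.61784084] 3.375
```

View pics/s2.png

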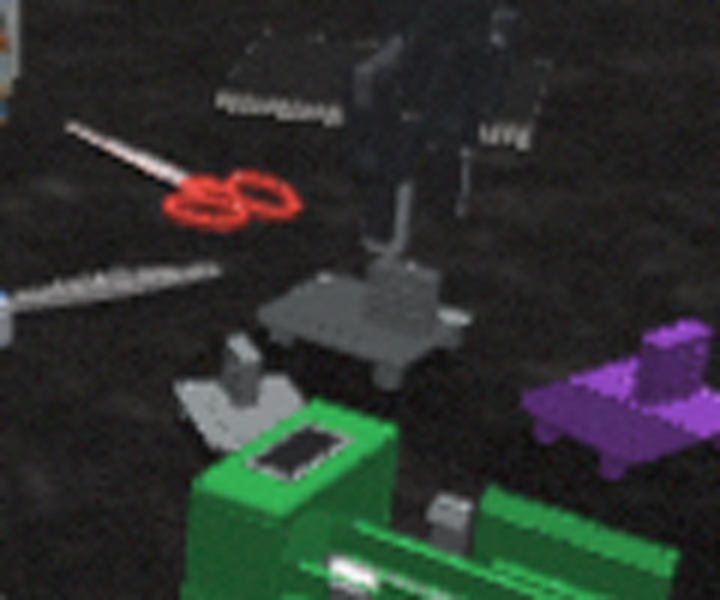

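The view shows the fingers hovering over the rib at about (400,280) in the crop, slightly to the -y side of it. The earlier reading was a swing that had not yet settled. I'll shift +2,+6 mm, descend and grip.

```bash
python3 -m crank '[[0.2,0.6,0,0,0.6],[0,0,-2.1,0,0.6],[0,0,-2,0,0.6],[0,0,0,0,0.6],[0,0,0,0,0.1],[0,0,0,0,0],[0,0,0,0,0],[0,0,0,0,0],[0,0,0,0,0]]' 110
```

```text
time: 4.5
tcp_pos: [469.9, -351.5, 41.7]
tool_rot: [0.0, 0.994, -0.112, 0.001]
contact_force: [-0.9, 0.7, 6.2]
opening: 0.145
finger_force: 107.5
```

```bash
python3 -m crank '[[0,0,3,0,0],[0,0,4,0,0],[0,0,3,0,0],[0.2,2,0,0.2,0],[0.4,4,0,0.2,0],[0.4,4.5,0,0.2,0],[0.4,4.5,0,0.2,0],[0.4,4.5,0,0.2,0],[0.4,4.5,0,0.2,0],[0.4,4.5,0,0.2,0],[0.4,4.5,0,0.2,0],[0.4,4.5,0,0.2,0],[0.3,3.5,0,0.2,0],[0.2,1.5,0,0.2,0],[0,0,0,0,0],[0,0,0,0,0],[0,0,0,0,0]]' 110
python3 - <<'E'
from h import *
D=[]
for i in range(10):
    c=capture("top");D.append(np.where(c["range_z"]>0,c["range_z"],np.nan))
c["range_z"]=np.nan_to_num(np.nanmean(D,0));P=cloud(c);np.save("Pt.npy",P)
s=[]
for i in range(8):
    k=capture("scene");s.append(np.where(k["range_z"]>0,k["range_z"],np.nan))
k["range_z"]=np.nan_to_num(np.nanmean(s,0));S=cloud(k);np.save("Ps.npy",S)
a=cv2.resize(c["img"][150:240,180:250],None,fx=5.5,fy=5.5,interpolation=2)
b=cv2.resize(k["img"][140:280,160:290],None,fx=3.2,fy=3.2,interpolation=2)
H=max(len(a),len(b));f=np.zeros((H,a.shape[1]+b.shape[1],3),np.uint8);f[:len(a),:a.shape[1]]=a;f[:len(b),a.shape[1]:]=b
print(f.shape);cv2.imwrite("pics/h1.png",f[:,:,::-1])
np.savez("im.npz",t=c["img"],s=k["img"])
o=get_obs();q=o["tool_rot"];print(o["tcp_pos"],o["contact_force"],o["time"],"yaw",np.degrees(2*np.arctan2(q[2],q[1])))
E
```

```text
time: 6.62
tcp_pos: [508.3, 71.9, 140.8]
tool_rot: [0.0, 0.996, -0.094, -0.0]
contact_force: [-0.8, -0.2, -1.9]
opening: 0.139
finger_force: 107.4
(495, 801, 3)
[508.38544207  73.82377187 140.9904509 ] [ 0.4498768  -0.35504644 -2.30974826] 7.525 yaw -10.634250392982787
```

View pics/h1.png

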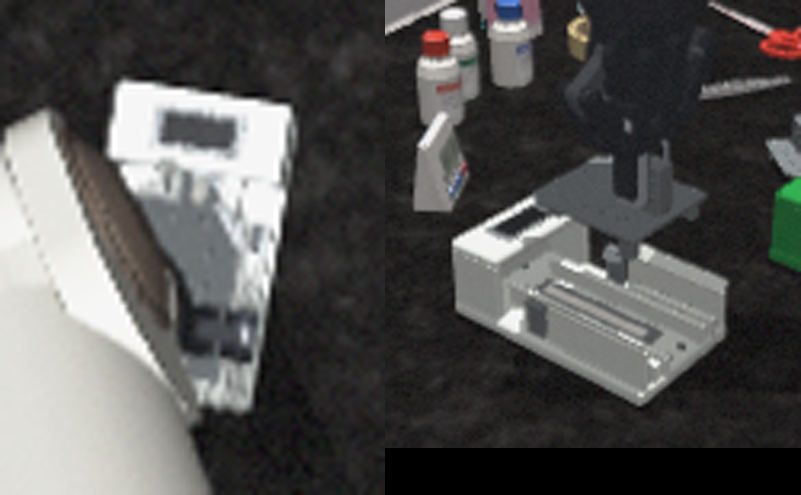

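Top crop: the held cover is over the reader, partly hidden by the arm. Scene crop: the cover hangs level above the reader with its rib to the rear. Next I'll measure the cover relative to the reader.

Run:
```python
from h import *
T=np.load("P.npy").reshape(-1,3);Tt=np.load("Pt.npy").reshape(-1,3);S=np.load("Ps.npy").reshape(-1,3)
cen=np.array([555.7,65.5]);t=np.radians(-10.7);R=np.array([[np.cos(t),np.sin(t)],[-np.sin(t),np.cos(t)]])
L=lambda Q:np.c_[(Q[:,:2]-cen)@R.T,Q[:,2]]
for n,Q in(("T",T),("Tt",Tt),("S",S)):
    l=L(Q)[np.isfinite(Q[:,0])];l=l[(abs(l[:,0])<110)&(abs(l[:,1])<80)]
    b=lambda m:(m.sum(),np.median(l[m],0).round(1)) if m.sum()>5 else m.sum()
    print(n,"roof",b((l[:,0]>42)&(abs(l[:,2]-64)<3)),"deck z",b((abs(l[:,1])<15)&(l[:,0]<-20)&(l[:,2]<24)&(l[:,2]>5)))
    print(" +y side",b((abs(l[:,1]-48)<6)&(l[:,0]>45)&(l[:,2]>8)&(l[:,2]<55))," +y wall side",b((abs(l[:,1]-46)<8)&(l[:,0]<-10)&(l[:,2]>8)&(l[:,2]<38)),
     " -y wall inner",b((abs(l[:,1]+40)<5)&(l[:,0]<-10)&(l[:,2]>20)&(l[:,2]<42))," front",b((abs(l[:,0]+85)<6)&(l[:,2]>4)&(l[:,2]<12)),
     " hood front",b((abs(l[:,0]-40)<5)&(l[:,2]>57)&(l[:,2]<62)))
    p=l[(abs(l[:,2]-117)<4)&(abs(l[:,1])<50)]
    if len(p)>50:
        r=cv2.minAreaRect(p[:,:2].astype(np.float32));print(" plate",len(p),np.round(r[0],1),np.round(r[1],1),round(r[2],1),np.median(p[:,2]),"y pct",np.percentile(p[:,1],[1,2,98,99]).round(1),"x",np.percentile(p[:,0],[1,2,98,99]).round(1))
    p=l[(l[:,2]>127)&(l[:,2]<149)&(abs(l[:,1])<12)&(l[:,0]<-20)];
    if len(p)>5: print(" rib?",len(p),p.mean(0).round(1),np.percentile(p[:,1],[5,95]),np.percentile(p[:,0],[5,95]))
tcp=np.array([[508.4,73.8,141]]);print("tcp local",L(tcp).round(1))
```

```text
T roof (np.int64(429), array([62.3,  0.1, 64.8])) deck z (np.int64(200), array([-52.3,  -0.3,  15.3]))
 +y side 0  +y wall side (np.int64(45), array([-48.4,  39.6,  21.7]))  -y wall inner 4  front 0  hood front 5
Tt roof (np.int64(434), array([62.3, -0.4, 64.8])) deck z 0
 +y side 0  +y wall side 0  -y wall inner 2  front 0  hood front 5
 plate 244 [-20.4 -27.7] [106.1  43.2] 25.8 117.91084584633695 y pct [-38.1 -37.8   9.8  11. ] x [-68.6 -67.   18.7  19. ]
S roof (np.int64(281), array([59.1, 17.3, 63.8])) deck z (np.int64(217), array([-60.8,  -1.9,  14.1]))
 +y side (np.int64(185), array([61.7, 49.3, 31.6]))  +y wall side (np.int64(401), array([-52.1,  45. ,  21.1]))  -y wall inner (np.int64(218), array([-51.3, -38.6,  31.7]))  front (np.int64(85), array([-88.1,  10. ,   8.7]))  hood front (np.int64(53), array([37.1, 17.6, 60.1]))
 plate 632 [-29.9   1.2] [89.5 74.9] 0.1 117.07309182089118 y pct [-35.1 -33.5  38.3  38.3] x [-74.3 -74.2  13.1  14.1]
 rib? 88 [-66.    4.2 138.1] [-4.78470874  9.58792779] [-69.30542718 -60.21473982]
tcp local [[-48.   -0.6 141. ]]
```

Cover relative to the reader: x≈-26, y≈0, yaw within 0.1°, consistent in both cameras. Lowering it onto the rails.

```bash
python3 -m crank '[[0,0.02,-2,0,0],[0,0,-2,0,0],[0,0,-1.4,0,0],[0,0,0,0,0],[0,0,-0.5,0,0],[0,0,-0.5,0,0],[0,0,-0.3,0,0],[0,0,0,0,0],[0,0,0,0,0]]'
```

```text
time: 8.65
tcp_pos: [508.5, 74.0, 74.2]
tool_rot: [-0.0, 0.996, -0.093, 0.0]
contact_force: [-0.3, -0.2, -0.7]
opening: 0.145
finger_force: 107.4
```

```bash
python3 -m crank '[[0,0,-0.2,0,0],[0,0,-0.1,0,0],[0,0,-0.1,0,0],[0,0,0,0,0],[0,0,0,0,0]]'
```

```text
time: 9.28
tcp_pos: [508.4, 74.0, 70.0]
tool_rot: [0.0, 0.996, -0.093, 0.0]
contact_force: [0.9, -1.8, -0.5]
opening: 0.146
finger_force: 107.4
```

```bash
python3 -m crank '[[0,0,-0.1,0,0],[0,0,0,0,0],[0,0,0,0,0]]';python3 -m crank '[[0,0,-0.1,0,0],[0,0,0,0,0],[0,0,0,0,0]]'
```

```text
time: 9.65
tcp_pos: [508.5, 74.0, 69.7]
tool_rot: [0.0, 0.996, -0.093, 0.0]
contact_force: [-2.2, -0.0, 5.8]
opening: 0.149
finger_force: 108.5
time: 10.02
tcp_pos: [508.5, 74.1, 69.7]
tool_rot: [0.001, 0.996, -0.093, 0.0]
contact_force: [-5.2, -1.6, 16.8]
opening: 0.147
finger_force: 110.1
```

On the rails, contact at TCP z=69.7. Ease the press slightly, then slide.

```bash
python3 -m crank '[[0,0,0.07,0,0],[0,0,0,0,0],[0.15,-0.03,0,0,0],[0.3,-0.055,0,0,0],[0.3,-0.055,0,0,0],[0.3,-0.055,0,0,0]]'
```

```text
time: 10.78
tcp_pos: [518.0, 72.9, 69.7]
tool_rot: [0.0, 0.996, -0.092, -0.001]
contact_force: [-7.8, 1.1, 12.0]
opening: 0.138
finger_force: 109.3
```

```bash
python3 -c "
from h import *
for i in range(3):
  o=get_obs();print(np.round(o['tcp_pos'],2),np.round(o['contact_force'],1),np.round(o['moment'],2),o['time'])"
```

```text
[517.98  72.93  69.71] [-7.8  1.1 12. ] [ 0.19  1.25 -0.02] 10.775
[517.98  72.93  69.71] [-7.8  1.1 12. ] [ 0.19  1.25 -0.02] 10.775
[517.98  72.93  69.71] [-7.8  1.1 12. ] [ 0.19  1.25 -0.02] 10.775
```

```bash
python3 -m crank '[[0.3,-0.055,0.03,0,0],[0.3,-0.055,0,0,0],[0.3,-0.06,0,0,0],[0.3,-0.055,0,0,0],[0.3,-0.055,0,0,0],[0.3,-0.06,0,0,0]]'
```

```text
time: 11.52
tcp_pos: [536.4, 69.4, 69.7]
tool_rot: [0.0, 0.996, -0.092, -0.0]
contact_force: [-4.6, 0.5, 7.6]
opening: 0.14
finger_force: 108.5
```

```bash
python3 -m crank '[[0.3,-0.055,0,0,0],[0.3,-0.06,0,0,0],[0.3,-0.055,0,0,0],[0.3,-0.06,0,0,0],[0.3,-0.055,0,0,0],[0.3,-0.06,0,0,0]]'
```

```text
time: 12.28
tcp_pos: [554.5, 66.0, 69.7]
tool_rot: [-0.0, 0.996, -0.092, -0.0]
contact_force: [-3.5, 1.4, 6.8]
opening: 0.14
finger_force: 108.5
```

```bash
python3 -m crank '[[0.25,-0.045,0,0,0],[0.2,-0.04,0,0,0],[0.2,-0.035,0,0,0]]'; python3 -m crank '[[0.15,-0.03,0,0,0]]';  python3 -m crank '[[0.1,-0.02,0,0,0],[0,0,0,0,0]]'
```

```text
time: 12.65
tcp_pos: [561.6, 63.9, 68.9]
tool_rot: [0.0, 0.996, -0.093, 0.0]
contact_force: [-1.1, 0.2, -1.6]
opening: 0.144
finger_force: 107.6
time: 12.78
tcp_pos: [563.0, 63.5, 68.8]
tool_rot: [0.0, 0.996, -0.093, -0.0]
contact_force: [0.4, 0.4, -1.1]
opening: 0.146
finger_force: 107.6
time: 13.02
tcp_pos: [563.5, 63.4, 68.7]
tool_rot: [0.0, 0.996, -0.093, -0.0]
contact_force: [-0.7, -0.5, -1.7]
opening: 0.144
finger_force: 107.4
```

```bash
python3 -m crank '[[0.1,-0.02,0,0,0],[0,0,0,0,0]]'; python3 -m crank '[[0.1,-0.02,0,0,0],[0,0,0,0,0]]';  python3 -m crank '[[0.1,-0.02,0,0,0],[0,0,0,0,0]]'
```

```text
time: 13.28
tcp_pos: [563.6, 63.4, 68.6]
tool_rot: [0.0, 0.996, -0.093, -0.001]
contact_force: [-4.2, 0.2, -0.0]
opening: 0.146
finger_force: 107.5
time: 13.52
tcp_pos: [563.6, 63.4, 68.4]
tool_rot: [0.0, 0.996, -0.092, -0.002]
contact_force: [-7.6, 0.7, 2.5]
opening: 0.145
finger_force: 107.6
time: 13.78
tcp_pos: [563.7, 63.4, 68.2]
tool_rot: [0.001, 0.996, -0.092, -0.003]
contact_force: [-10.2, 0.6, 3.2]
opening: 0.143
finger_force: 107.7
```

Stop met (-10 N along x). I'll ease that slightly and press down.

```bash
python3 -m crank '[[-0.15,0.03,0,0,0],[0,0,-0.2,0,0],[0,0,-0.2,0,0],[0,0,-0.2,0,0],[0,0,0,0,0]]'; python3 -m crank '[[0,0,-0.2,0,0],[0,0,-0.2,0,0],[0,0,0,0,0]]'
```

```text
time: 14.4
tcp_pos: [563.8, 64.2, 63.3]
tool_rot: [0.0, 0.996, -0.092, -0.001]
contact_force: [-8.7, 1.6, 7.5]
opening: 0.144
finger_force: 109.0
time: 14.78
tcp_pos: [563.8, 64.2, 59.0]
tool_rot: [-0.0, 0.996, -0.092, -0.001]
contact_force: [-8.8, 1.6, 4.7]
opening: 0.144
finger_force: 108.2
```

```bash
python3 -m crank '[[0,0,-0.2,0,0],[0,0,-0.1,0,0],[0,0,0,0,0]]'; python3 -m crank '[[0,0,-0.2,0,0],[0,0,0,0,0],[0,0,0,0,0]]'
```

```text
time: 15.15
tcp_pos: [563.7, 64.1, 55.9]
tool_rot: [0.0, 0.996, -0.092, -0.001]
contact_force: [-7.4, 1.9, 3.3]
opening: 0.144
finger_force: 109.2
time: 15.52
tcp_pos: [563.7, 64.1, 55.7]
tool_rot: [0.001, 0.996, -0.092, -0.001]
contact_force: [-15.0, 0.7, 19.9]
opening: 0.144
finger_force: 111.4
```

```bash
python3 -m crank '[[-0.05,0.01,-0.12,0,0],[0,0,0,0,0],[0,0,0,0,0],[0,0,0,0,0]]'
python3 - <<'E'
from h import *
k=capture("scene");cv2.imwrite("pics/end.png",cv2.resize(k["img"][150:275,165:285],None,fx=4.8,fy=4.8,interpolation=2)[:,:,::-1])
o=get_obs();print(o['tcp_pos'],o['contact_force'],o['moment'])
E
```

```text
time: 16.02
tcp_pos: [563.6, 64.1, 55.7]
tool_rot: [0.001, 0.996, -0.092, -0.001]
contact_force: [-16.9, -1.1, 28.7]
opening: 0.142
finger_force: 113.0
[563.69538403  64.09395639  55.6932113 ] [-16.9338061   -1.50499629  30.0560231 ] [-0.05397417  3.29826104  0.0798827 ]
```

View pics/end.png

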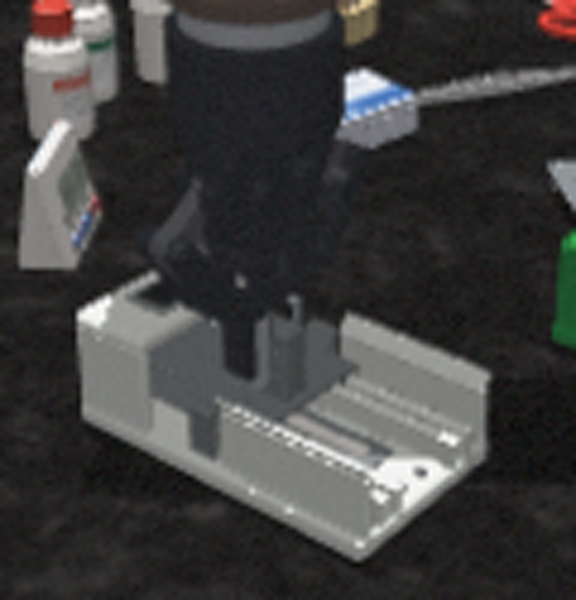

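The cover sits low and level under the hood. The near catch at (205,430) stands upright over its edge, and the rib at (290,355) is still gripped with about 30 N downward. Handing in.

```bash
python3 -c "
from cell import close_job
print(close_job())"
```

```text
the job is handed in; nothing more can be done
None
```

The cover is home on the deck in the white reader and I handed in still gripping its rib and pressing down with about 30 N, at about 16 s of the 56 s limit; the full 14 mm drop and the near catch confirm it seated, though I never saw the far catch, and over the last few millimetres before the stop the lugs had left the rails, so the cover sank about 1 mm with little or no press.

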